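Pack mixed laser-marked parts into their cell trays

ROBOT

A 6-joint arm with a two-finger parallel gripper is mounted at the origin on the work surface. World frame = base frame: x ahead of the robot, y to its left, z up, the work surface at z = 0. Lengths are in m, angles in rad, forces in N, time in s.
With the tool pointing down it reaches from about 0.25 to 0.725 m from the base axis. Payload 4 kg.
Tool frame: the origin (TCP) lies on the centre line of the jaws, within the pads' length; the fingertips stand 17 mm ahead of it and the grasp point (between the pads) lies 2 mm behind it (bot.nose_length is the distance from the TCP to the fingertips, in m); z points along the fingers, y is the line along which they close (so a half turn about z gives the same grasp; the last joint's range is limited). The gripper opens to 85 mm and grips with 20 to 120 N. Pads are 22 mm wide; open, the fingers measure 114 mm over their backs; the gripper's body (76 mm by 85 mm) begins 54 mm behind the grasp point. The pads swing forward as they close: fully open they stand 13 mm farther back than shut.
Start: joints at [1.161, 0.241, 0.005, 1.335, 0, 1.571], TCP at [0.199, 0.459, 0.248] pointing down, gripper open.
Joint ranges: [-2.72, 2.72], [-1.05, 1.87], [-1.09, 1.28], [-1.99, 2.15], [-1.42, 1.44], [-3.14, 3.14]. Speed limits (rad/s): [2.79, 2.79, 3.14, 3.14, 3.14, 3.14].

INTERFACE

Orientations are given as a unit quaternion [w, x, y, z].
In Python, from plant import bot gives the robot as it stands. The module is installed in compiled form; this text tells all that it offers.
- The arm moves only by the tool step_arm, never from a script. Its argument "motion" is a list that holds one entry, the list of rows, each a list of 4 numbers: the shift along the tool's x, y, z in m, then the turn about the tool's z in rad. In form: [[[x, y, z, twist], ...]]. A call has 1 to 20 rows; each row shifts and turns the commanded pose from where the row before left it, along the tool's axes as they then stand; what a row does not reach is not made up. A row lasts 1/8 s, in which the tool goes at most 62.5 mm and 10.7 degrees, less where a joint would pass 70% of its speed; a pose out of reach is approached as far as the arm can. A call is refused whole if a number of a shift passes 0.0625 or a number of a turn 0.188, either way. A call with a gripper value outside its range is refused whole. "gripper" is the opening in per cent of the stroke, from 0 (shut) to 100 (fully open), set as the call begins (left out, the last holds). The fingers move at their own pace and stop on an object; the grip force is fixed at half the most. Time passes only in rows, so rows that do not move let the fingers close. It gives the time, the measured TCP pose, the force, the opening and the grip force at its end, in the units of the state.
- bot.sense(): the state, without advancing time (a new reading comes with each control period).
- bot.read_camera(name): name is "scene" or "side" or "wrist"; returns the picture (384x512x3 uint8, red, green, blue); there is no depth.
- bot.camera_info(name): a dict with "fovy" (degrees; the focal length in pixels is half the picture's height over the tangent of half this angle, whatever the lens; pixels are square), "cx", "cy" (the principal point, pixels), "R" (3x3) and "t" (3): a world point X has camera coordinates R X + t. Camera axes: x right, y down, z forward; pixel columns grow to the right and rows downward; lengths in m; the calibration is good to about 2 mm. A picture is of the moment at which its call begins: read the wrist's pose just before it. camera_info takes no time and is no camera call; for the wrist camera it gives the pose at the moment of the call.
- bot.hand_in(): hands the job in; it is judged then, once.
Trained networks look in the newest picture that a camera, given by its name, has taken for a name from the list of things; names that differ only in an ending like _2 or _b are one class to them, and where a whole thing is asked for, a point or a joint stands for the part that bears it (a point fixed in the world has none). Each returns a list of dicts, best first, with "score" (0 to 1); they miss things now and then, are a little off and sometimes report something else, mostly with a low value. They report only what shows in the picture. A call takes as long as a camera call. They do not tell look-alikes from the thing itself.
- bot.masks_of(thing, camera): "pixels" (384x512 bool, what is visible of it) and "at" ([column, row] in pixels, amid what is visible of it).
The state is a dict: "time_s": time; "q": joint angles; "dq": joint speeds; "joint_torque": joint torques, N m; "tool_pos": TCP position; "ee_rot": TCP orientation; "wrist_force": force on the tool from outside, world axes, zero at the start; "ft_torque": the same for the moment, N m; "width": finger opening in m; "grip_force": force on a finger pad.
Only numpy, scipy, OpenCV 4.12 (cv2) and the standard library are available. Lean on these libraries where they do the work, as an engineer would, in place of code of your own. Each camera call takes 0.05 s, during which the arm holds its last target. There are 200 camera calls.

TASK

Five finished, laser-marked parts of three kinds (two valve bodies, two flanged bushings, one hexagon adaptor) stand mixed on the rubber mat. Pack each one upright, mark up, flat on the floor of an empty cell of the tray that already holds its own kind, one part to a cell, so that all three trays are full; set the parts down, do not drop them. Do not press the emergency stop or move the code reader.

Things in the scene. Friction and masses are not known exactly. Their poses are not given: they have to be found in the camera images.
- block_1_c (a point): One of two alike: valve body, a plain aluminium rectangular block 50 mm long (its x), 30 mm wide (its y, the sides to grip), 40 mm tall, with one dark round port and a tiny dark laser mark on top, a port in each end. The point is its centre, 20 mm above its underside; z up when upright. 0.1 to 0.2 kg. Best gripped in its upper half, so that the tips clear the tray's ribs.
- block_2_c (a point): One of two alike: valve body, a plain aluminium rectangular block 50 mm long (its x), 30 mm wide (its y, the sides to grip), 40 mm tall, with one dark round port and a tiny dark laser mark on top, a port in each end. The point is its centre, 20 mm above its underside; z up when upright. 0.1 to 0.2 kg. Best gripped in its upper half, so that the tips clear the tray's ribs.
- bush_1_c (a point): One of two alike: flanged bushing of aluminium, standing on its flange: round flange 48 mm diameter and 8 mm thick at the bottom, round hub 30 mm diameter above it (grip the hub, above the flange), 42 mm tall overall, dark bore on top. The point is its centre, 21 mm above its underside; z up when upright. About 0.1 kg.
- bush_2_c (a point): One of two alike: flanged bushing of aluminium, standing on its flange: round flange 48 mm diameter and 8 mm thick at the bottom, round hub 30 mm diameter above it (grip the hub, above the flange), 42 mm tall overall, dark bore on top. The point is its centre, 21 mm above its underside; z up when upright. About 0.1 kg.
- hex_c (a point): The only one of its kind: hexagon adaptor of aluminium, hexagon 36 mm across flats (42 mm across corners) and 34 mm tall, with a short threaded spigot 24 mm diameter on top, 42 mm tall overall. Two opposite flats face its +y and -y, the others at 60 degrees to them. Best gripped on the upper half of the hexagon. The point is its centre, 21 mm above its underside; z up when upright. About 0.1 kg.
- tray_block: Grey packing tray fixed on the bench, 216 mm long (its x), 74 wide (its y). Three open cells in a row, centres at x = -71, 0, +71 mm, 68 x 68 mm inside; floor 3 mm thick; walls and ribs 3 mm thick, tops 10 mm above the bench. Origin: tray centre at bench level, z up. Already holds one valve body, in the cell at x = -71 mm; the cells at 0 and +71 mm are empty.
- tray_bush: Grey packing tray fixed on the bench, 216 mm long (its x), 74 wide (its y). Three open cells in a row, centres at x = -71, 0, +71 mm, 68 x 68 mm inside; floor 3 mm thick; walls and ribs 3 mm thick, tops 10 mm above the bench. Origin: tray centre at bench level, z up. Already holds one flanged bushing, in the middle cell (x = 0); the cells at -71 and +71 mm are empty.
- tray_hex: Grey packing tray fixed on the bench, 216 mm long (its x), 74 wide (its y). Three open cells in a row, centres at x = -71, 0, +71 mm, 68 x 68 mm inside; floor 3 mm thick; walls and ribs 3 mm thick, tops 10 mm above the bench. Origin: tray centre at bench level, z up. Already holds two hexagon adaptors, in the cells at x = 0 and +71 mm; the cell at -71 mm is empty.
- estop: Bystander: red mushroom push button of the emergency stop on its yellow housing, beyond the mat, 38 mm diameter, its top 22 mm above the bench. Origin on its axis, 4 mm above the bench. About 8 N trips it. Must not be pressed.
- reader: Bystander: loose hand-held code reader lying on its side beyond the trays, black head 85 x 48 x 40 mm with a grey handle out to its +y side, 0.25 kg. Origin under the head's centre. Must not be moved.
Not all that is in view belongs to the job. Leave any blue look-alike of the part that bears block_1_c alone. What is shaped like the part that bears hex_c but pink or red is not meant.

How it is judged:
At the end, for the whole second after the job is handed in: Both valve bodies, both flanged bushings and the hexagon adaptor are each in an empty cell of the tray of their own kind, within 22 mm of the cell's centre along and across the tray, standing on the cell's floor (height within 4 mm), upright within 0.12 rad, released and at rest (below 0.02 m/s) ((x of block_1_c in the frame of tray_block between -0.022 and 0.022 m or x of block_1_c in the frame of tray_block between 0.049 and 0.093 m) and y of block_1_c in the frame of tray_block between -0.022 and 0.022 m and z of block_1_c in the frame of tray_block between 0.019 and 0.027 m and angle between each of block_1_c, block_2_c, bush_1_c, bush_2_c, hex_c's own z axis and vertical below 0.12 rad and linear speed of each of block_1, block_2, bush_1, bush_2, hex below 0.02 m/s and (x of block_2_c in the frame of tray_block between -0.022 and 0.022 m or x of block_2_c in the frame of tray_block between 0.049 and 0.093 m) and y of block_2_c in the frame of tray_block between -0.022 and 0.022 m and z of block_2_c in the frame of tray_block between 0.019 and 0.027 m and (x of bush_1_c in the frame of tray_bush between -0.093 and -0.049 m or x of bush_1_c in the frame of tray_bush between 0.049 and 0.093 m) and y of bush_1_c in the frame of tray_bush between -0.022 and 0.022 m and z of bush_1_c in the frame of tray_bush between 0.02 and 0.028 m and (x of bush_2_c in the frame of tray_bush between -0.093 and -0.049 m or x of bush_2_c in the frame of tray_bush between 0.049 and 0.093 m) and y of bush_2_c in the frame of tray_bush between -0.022 and 0.022 m and z of bush_2_c in the frame of tray_bush between 0.02 and 0.028 m and x of hex_c in the frame of tray_hex between -0.093 and -0.049 m and y of hex_c in the frame of tray_hex between -0.022 and 0.022 m and z of hex_c in the frame of tray_hex between 0.02 and 0.028 m); the robot touches nothing.
It fails at once if a part is dropped or thrown (moves faster than 0.8 m/s, a fall of about 33 mm, while the fingers do not touch it) ((contact force between the fingers and block_1 below 0.1 N and linear speed of block_1 above 0.8 m/s) or (contact force between the fingers and block_2 below 0.1 N and linear speed of block_2 above 0.8 m/s) or (contact force between the fingers and bush_1 below 0.1 N and linear speed of bush_1 above 0.8 m/s) or (contact force between the fingers and bush_2 below 0.1 N and linear speed of bush_2 above 0.8 m/s) or (contact force between the fingers and hex below 0.1 N and linear speed of hex above 0.8 m/s)).
It fails at once if the emergency stop is pressed (its button moves 3 mm) (distance of estop from where it was at the start of the episode above 0.003 m).
It fails at once if the code reader is moved by more than 20 mm (distance of reader from where it was at the start of the episode above 0.02 m).
It also fails if it takes over 128 s, if anything falls off the work surface, if the arm or the gripper's body presses on something with over 40 N, if the wrist force passes 120 N, or if a joint passes its speed limit or range.

## Working session

There is one attempt and no reset: what is moved stays moved. The work goes in short steps, Python scripts to look and compute and a tool call to move; the robot and the scene stay as the last step left them, time stands still between calls to the robot, and variables do not carry over. Pictures are saved under pics/ and viewed, at most 14 in all, crops included, and the job is handed in when it is done.

Besides the shell and the picture viewer there is one more tool, called after "Call:" by a JSON object that holds its "fn" and its "kwargs". step_arm: Moves the arm, as the interface text tells. Its arguments: {"type":"object","properties":{"motion":{"type":"array","items":{"type":"array","items":{"type":"array","items":{"type":"number"}}}},"gripper":{"type":"number"}},"required":["motion"]}

```bash
mkdir -p pics
cat > h.py <<'E'
import numpy as np, cv2
from plant import bot
def shot(c,name):
    im=bot.read_camera(c); cv2.imwrite(f'pics/{name}.png',im[:,:,::-1]); return im
def ray(c,uv,z,info=None):
    i=info or bot.camera_info(c); f=192/np.tan(np.radians(i['fovy'])/2)
    R=np.array(i['R']);t=np.array(i['t']); C=-R.T@t
    d=R.T@np.array([(uv[0]-i['cx'])/f,(uv[1]-i['cy'])/f,1]); return C+d*(z-C[2])/d[2]
def proj(c,X,info=None):
    i=info or bot.camera_info(c); f=192/np.tan(np.radians(i['fovy'])/2)
    p=np.array(i['R'])@np.array(X)+np.array(i['t']); return np.array([i['cx']+f*p[0]/p[2],i['cy']+f*p[1]/p[2]])
E
python3 - <<'E'
from h import *
s=bot.sense();print(s['tool_pos'],s['ee_rot'],s['width'])
a=shot('scene','s0');b=shot('side','d0');w=shot('wrist','w0')
for c in('scene','side','wrist'):
    i=bot.camera_info(c);C=-np.array(i['R']).T@np.array(i['t']);print(c,i['fovy'],C.round(3),np.array(i['R'])[2].round(2))
    for th in('block_1_c','bush_1_c','hex_c','tray_block','tray_bush','tray_hex','estop','reader'):
        for m in bot.masks_of(th,c):
            print(th,round(m['score'],2),np.round(m['at']),m['pixels'].sum(),ray(c,m['at'],.02).round(3))
E
```

```text
[0.19897087 0.45805047 0.24739535] [-2.22950009e-04  2.03485167e-01  9.79077449e-01 -1.04218079e-03] 0.08570425980963337
scene 50.256604335198105 [ 0.991 -0.547  0.774] [-0.4   0.52 -0.76]
block_1_c 0.84 [165. 269.] 487 [ 0.59  -0.327  0.02 ]
block_1_c 0.66 [216. 318.] 561 [ 0.743 -0.343  0.02 ]
bush_1_c 0.63 [146. 213.] 403 [ 0.454 -0.249  0.02 ]
hex_c 0.91 [266. 254.] 385 [ 0.736 -0.173  0.02 ]
hex_c 0.55 [146. 214.] 337 [ 0.455 -0.251  0.02 ]
hex_c 0.53 [205. 227.] 311 [ 0.588 -0.198  0.02 ]
hex_c 0.51 [323. 194.] 314 [0.749 0.041 0.02 ]
tray_block 0.85 [303. 110.] 1434 [0.542 0.277 0.02 ]
tray_block 0.18 [366. 171.] 1152 [0.797 0.169 0.02 ]
tray_bush 0.63 [284. 133.] 1552 [0.556 0.163 0.02 ]
tray_hex 0.71 [268. 160.] 1836 [0.58  0.055 0.02 ]
estop 0.62 [306. 233.] 216 [ 0.777 -0.078  0.02 ]
reader 0.83 [368. 172.] 1112 [0.804 0.168 0.02 ]
side 57.713113650475265 [ 0.407 -0.824  0.586] [ 0.21  0.81 -0.54]
block_1_c 0.7 [345. 266.] 499 [ 0.749 -0.33   0.02 ]
block_1_c 0.68 [277. 274.] 495 [ 0.595 -0.312  0.02 ]
bush_1_c 0.56 [210. 266.] 366 [ 0.456 -0.249  0.02 ]
hex_c 0.79 [258. 239.] 294 [ 0.586 -0.189  0.02 ]
hex_c 0.73 [315. 224.] 272 [ 0.744 -0.17   0.02 ]
hex_c 0.5 [290. 180.] 162 [0.758 0.057 0.02 ]
tray_block 0.91 [206. 158.] 782 [0.524 0.273 0.02 ]
tray_bush 0.81 [217. 172.] 950 [0.544 0.166 0.02 ]
tray_bush 0.58 [206. 232.] 309 [ 0.463 -0.131  0.02 ]
tray_hex 0.62 [230. 190.] 1159 [0.561 0.047 0.02 ]
estop 0.46 [312. 204.] 121 [ 0.772 -0.083  0.02 ]
wrist 70.536894674507 [0.14  0.485 0.374] [ 0.24 -0.1  -0.97]
```

View pics/s0.png

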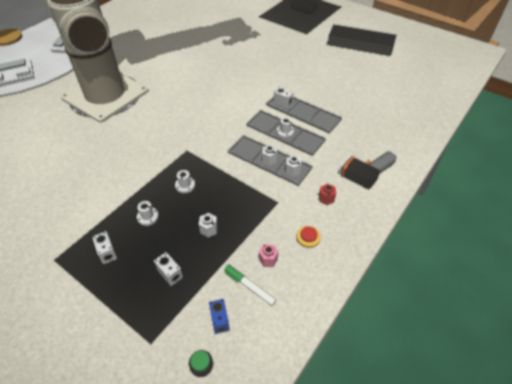

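View pics/d0.png

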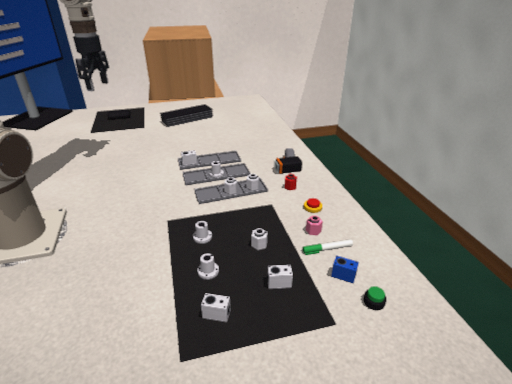

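View pics/w0.png

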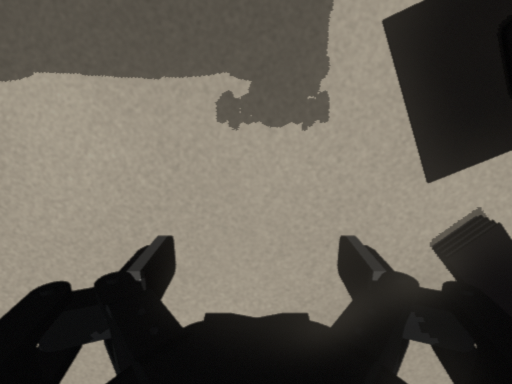

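The scene shows bushings at (185,181) and (147,213), blocks at (104,247) and (168,268), and the hex at (208,224). The trays run block, bush, hex from top to bottom, near (303,110), (284,133) and (268,160). The side view agrees. The wrist view shows only bench. I'll fit model silhouettes in both fixed cameras.

```bash
cat > fit.py <<'E'
from h import *
from scipy.optimize import minimize
S=4
def circ(r,z,n=32,a0=0): 
    a=np.arange(n)*2*np.pi/n+a0; return np.c_[r*np.cos(a),r*np.sin(a),0*a+z]
def cyl(r,z0,z1,n=32,a0=0): return np.r_[circ(r,z0,n,a0),circ(r,z1,n,a0)]
def box(l,w,h): return np.array([[x,y,z] for x in(-l/2,l/2) for y in(-w/2,w/2) for z in(0,h)])
M={'block':[box(.05,.03,.04)],'bush':[cyl(.024,0,.008),cyl(.015,0,.042)],'hex':[cyl(.0208,0,.034,6,0),cyl(.012,0,.042)],'tray':[box(.216,.074,.01)]}
def render(kind,p,c,info,z0=0):
    m=np.zeros((384*S,512*S),np.uint8); cs,sn=np.cos(p[2]),np.sin(p[2])
    for P in M[kind]:
        W=P@np.array([[cs,sn,0],[-sn,cs,0],[0,0,1]])+[p[0],p[1],z0]
        q=np.array([proj(c,w,info) for w in W]); q=((q+.5)*S-.5)
        cv2.fillConvexPoly(m,cv2.convexHull(np.round(q*16).astype(np.int32)),1,shift=4)
    return m
def fit(kind,p0,masks,infos,z0=0):
    def cost(p):
        return sum(1-(lambda r:(r&masks[c]).sum()/max(1,(r|masks[c]).sum()))(render(kind,p,c,infos[c],z0)) for c in masks)
    best=None
    for y in ([0] if kind in('bush','tray') else np.arange(0,np.pi,np.pi/6) if kind=='block' else np.arange(0,np.pi/3,np.pi/12)):
        y=p0[2]+y; r=minimize(cost,[p0[0],p0[1],y],method='Nelder-Mead',options=dict(initial_simplex=np.array([[p0[0],p0[1],y],[p0[0]+.01,p0[1],y],[p0[0],p0[1]+.01,y],[p0[0],p0[1],y+.15]]),maxfev=70,xatol=1e-4))
        if best is None or r.fun<best.fun: best=r
    return best.x.round(4),round(best.fun,3)
E
cat > a.py <<'E'
from fit import *
I={c:bot.camera_info(c) for c in('scene','side')}
im={'scene':cv2.imread('pics/s0.png'),'side':cv2.imread('pics/d0.png')}
up={c:cv2.resize(im[c],None,fx=S,fy=S,interpolation=cv2.INTER_CUBIC) for c in im}
def comp(c,uv,th=95):
    g=cv2.cvtColor(up[c],cv2.COLOR_BGR2GRAY); x0,y0=[int(S*(v-25)) for v in uv]
    b=np.zeros_like(g); b[y0:y0+50*S,x0:x0+50*S]=(g>th)[y0:y0+50*S,x0:x0+50*S]
    cs,_=cv2.findContours(b,cv2.RETR_EXTERNAL,cv2.CHAIN_APPROX_NONE)
    k=max((k for k in cs if cv2.contourArea(k)>800), key=lambda k:cv2.pointPolygonTest(k,(S*float(uv[0]),S*float(uv[1])),True))
    m=np.zeros_like(g); cv2.drawContours(m,[k],-1,1,-1); return m
P=[('block','A',(104,247),(216,307)),('block','B',(168,268),(280,277)),('bush','C',(147,213),(208,267)),('bush','D',(185,182),(202,233)),('hex','E',(208,224),(259,239))]
ov={c:up[c].copy() for c in up}
res={}
def show(kind,p):
    for c in ov:
        cs,_=cv2.findContours(render(kind,p,c,I[c]),cv2.RETR_EXTERNAL,cv2.CHAIN_APPROX_NONE); cv2.drawContours(ov[c],cs,-1,(0,0,255),1)
for k,n,a,b in P:
    ms={'scene':comp('scene',a),'side':comp('side',b)}
    p0=ray('scene',a,.02,I['scene']); p,f=fit(k,[p0[0],p0[1],0],ms,I); print(k,n,p,f,[int(m.sum()/16) for m in ms.values()]); show(k,p)
bot.read_camera('scene');bot.read_camera('side')
for n,p0 in(('tray_block',(.54,.275)),('tray_bush',(.55,.165)),('tray_hex',(.57,.05))):
    ms={}
    for c in I:
        m=bot.masks_of(n,c)[0]['pixels'].astype(np.uint8)
        ms[c]=(cv2.resize(m*255,None,fx=S,fy=S,interpolation=cv2.INTER_LINEAR)>127).astype(np.uint8)
    p,f=fit('tray',[*p0,0],ms,I); print(n,p,f); show('tray',p)
a=cv2.resize(ov['scene'][80*S:300*S,60*S:350*S],(800,600)); b=cv2.resize(ov['side'][140*S:340*S,150*S:330*S],(600,600))
cv2.imwrite('pics/o1.png',a);cv2.imwrite('pics/o2.png',b)
E
python3 a.py
```

```text
block A [ 0.4474 -0.3665  2.6963] 0.218 [490, 663]
block B [ 0.5962 -0.3206  2.9377] 0.249 [492, 543]
bush C [ 0.4499 -0.2459  0.1338] 0.2 [427, 402]
bush D [ 0.4538 -0.1225  0.0951] 0.202 [376, 309]
hex E [ 0.5871 -0.187   0.1181] 0.205 [362, 298]
tray_block [ 0.5368  0.2896 -0.0086] 0.272
tray_bush [0.5451 0.1839 0.0382] 0.169
tray_hex [0.5716 0.071  0.0635] 0.195
```

View pics/o1.png

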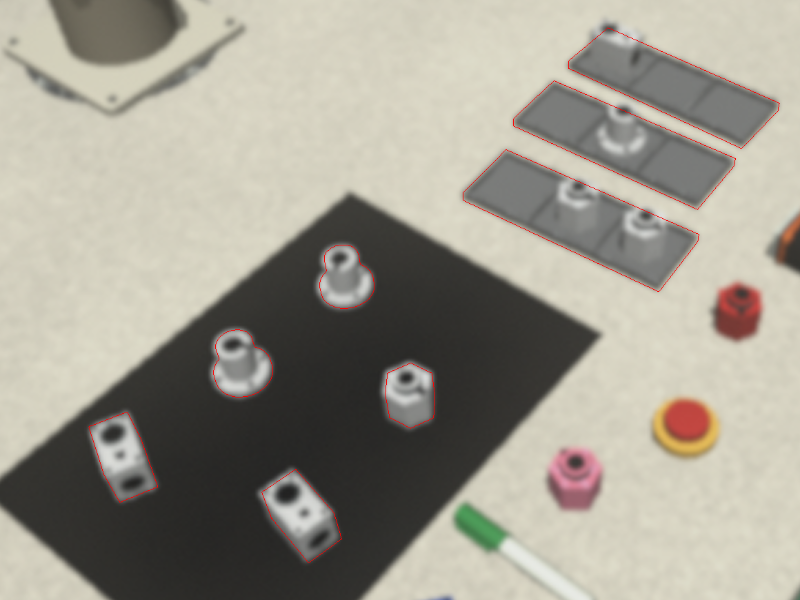

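View pics/o2.png

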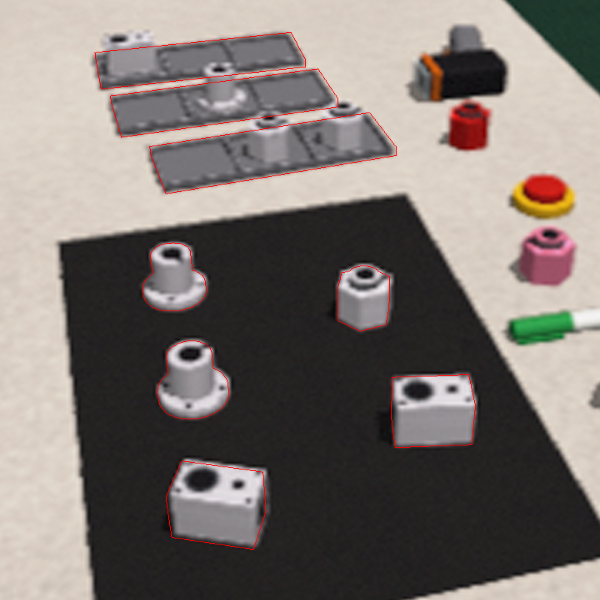

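The fits lie on the outlines in both views. I'll square the tool to the world axes first, then go above bushing D.

Call:
{"fn": "step_arm", "kwargs": {"motion": [[[0, 0, 0, -0.136], [0, 0, 0, -0.136], [0, 0, 0, -0.136], [-0.0213, -0.0484, 0.008, 0], [-0.0213, -0.0484, 0.008, 0], [-0.0213, -0.0484, 0.008, 0], [-0.0213, -0.0484, 0.008, 0], [-0.0213, -0.0484, 0.008, 0], [-0.0213, -0.0484, 0.008, 0], [-0.0213, -0.0484, 0.008, 0], [-0.0213, -0.0484, 0.008, 0], [-0.0213, -0.0484, 0.008, 0], [-0.0213, -0.0484, 0.008, 0], [-0.0213, -0.0484, 0.008, 0], [-0.0213, -0.0484, 0.008, 0], [0, 0, 0, 0]]], "gripper": 65}}

```text
time_s: 3.75
tool_pos: [0.4548, -0.1256, 0.1516]
ee_rot: [0.0, 0.004, 1.0, -0.0]
wrist_force: [0.1, -0.0, 0.7]
width: 0.0557
grip_force: 0.0
```

```bash
cat >> h.py <<'E'
from scipy.spatial.transform import Rotation as Ro
def rot(): q=bot.sense()['ee_rot']; return Ro.from_quat([q[1],q[2],q[3],q[0]]).as_matrix()
def go(p,yaw=None):
    """tool shift to p; turn to y-azimuth yaw (deg)"""
    s=bot.sense(); R=rot(); d=R.T@(np.array(p)-s['tool_pos']); psi=np.degrees(np.arctan2(R[1,1],R[0,1]))
    tw=None if yaw is None else round(-np.radians((yaw-psi+90)%180-90),3)
    print('t',round(s['time_s'],2),'pos',np.round(s['tool_pos'],4),'psi',round(psi,1),'z',R[:,2].round(3),'w',round(s['width'],4),'gf',s['grip_force'],'F',np.round(s['wrist_force'],1),'-> d',d.round(4),'twist',tw)
E
python3 - <<'E'
from h import *
go([.4538,-.1225,.028],90)
info=bot.camera_info('wrist'); im=shot('wrist','w1')
for z,x,y in((.042,.4538,-.1225),(.042,.4499,-.2459)): print(proj('wrist',[x,y,z],info))
E
```

```text
t 3.75 pos [ 0.4548 -0.1256  0.1516] psi 89.6 z [ 0.    -0.001 -1.   ] w 0.0557 gf 0.0 F [ 0.1 -0.   0.7] -> d [0.001  0.0032 0.1236] twist -0.007
[259.61227992 195.14023457]
[121.91323938 191.80844009]
```

View pics/w1.png

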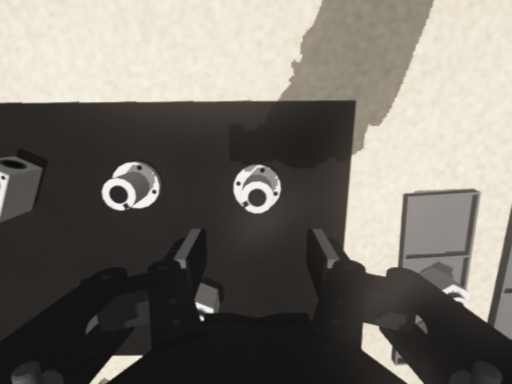

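The bore of D is at (257,195), 2.6 px from the prediction (about 2 mm), and C agrees too, so I'll descend and grip.

Call:
{"fn": "step_arm", "kwargs": {"motion": [[[0.001, 0.001, 0.04, -0.007], [0, 0, 0.04, 0], [0, 0, 0.03, 0], [0, 0, 0.0136, 0], [0, 0, 0, 0], [0, 0, 0, 0]]]}}

```text
time_s: 4.55
tool_pos: [0.4539, -0.1216, 0.0299]
ee_rot: [0.001, -0.003, 1.0, -0.0]
wrist_force: [0.7, 0.5, 0.3]
width: 0.0551
grip_force: 0.0
```

Call:
{"fn": "step_arm", "kwargs": {"motion": [[[0, 0, 0, 0], [0, 0, 0, 0], [0, 0, 0, 0], [0, 0, 0, 0], [0, 0, 0, 0], [0, 0, 0, 0]]], "gripper": 0}}

```text
time_s: 5.3
tool_pos: [0.4539, -0.122, 0.03]
ee_rot: [0.001, -0.003, 1.0, -0.0]
wrist_force: [-1.1, 0.1, 6.3]
width: 0.0287
grip_force: 58.9
```

Call:
{"fn": "step_arm", "kwargs": {"motion": [[[0, 0, -0.02, 0], [0, 0, -0.04, 0], [0, 0, -0.04, 0], [-0.009, 0.0172, 0, 0], [-0.018, 0.0343, 0, 0], [-0.018, 0.0343, 0, 0], [-0.018, 0.0343, 0, 0], [-0.018, 0.0343, 0, 0], [-0.018, 0.0343, 0, 0], [-0.018, 0.0343, 0, 0], [-0.018, 0.0343, 0, 0], [-0.018, 0.0343, 0, 0], [-0.009, 0.0172, 0, 0], [0, 0, 0, 0], [0, 0, 0, 0]]]}}

```text
time_s: 7.18
tool_pos: [0.6125, 0.1871, 0.1284]
ee_rot: [-0.001, -0.002, 1.0, -0.0]
wrist_force: [0.0, -0.7, -1.0]
width: 0.0285
grip_force: 59.3
```

Run:
```python
from h import *
go([.616,.187,.0335],90)
info=bot.camera_info('wrist'); im=shot('wrist','w2')
im=im[:,:,::-1].copy()
for n,x,y,a in(('k',.5368,.2896,-.0086),('b',.5451,.1839,.0382),('h',.5716,.071,.0635)):
    P=[[x+np.cos(a)*u-np.sin(a)*v,y+np.sin(a)*u+np.cos(a)*v,.01] for u,v in((-.108,-.037),(.108,-.037),(.108,.037),(-.108,.037))]
    cv2.polylines(im,[np.array([proj('wrist',p,info) for p in P]).astype(np.int32)],True,(0,0,255),1)
cv2.imwrite('pics/w2o.png',im)
```

```text
t 7.17 pos [0.6125 0.1871 0.1284] psi 90.3 z [-0.001 -0.001 -1.   ] w 0.0285 gf 59.32633459568024 F [ 0.  -0.7 -1. ] -> d [-0.0037 -0.      0.0949] twist 0.005
```

View pics/w2o.png

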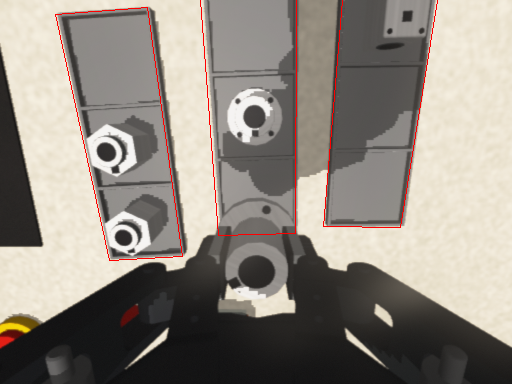

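The tray outlines match to within about 2 mm, and the held bushing is above the empty +71 cell. Lowering.

Call:
{"fn": "step_arm", "kwargs": {"motion": [[[-0.0037, 0, 0.03, 0], [0, 0, 0.035, 0], [0, 0, 0.02, 0], [0, 0, 0.006, 0], [0, 0, 0.001, 0], [0, 0, 0, 0], [0, 0, 0, 0]]]}}

```text
time_s: 8.1
tool_pos: [0.6176, 0.1882, 0.038]
ee_rot: [0.001, -0.003, 1.0, 0.0]
wrist_force: [-0.4, 0.2, -1.0]
width: 0.0285
grip_force: 59.3
```

Call:
{"fn": "step_arm", "kwargs": {"motion": [[[0, 0, 0.003, 0], [0, 0, 0.001, 0], [0, 0, 0, 0], [0, 0, 0, 0]]]}}

```text
time_s: 8.6
tool_pos: [0.6168, 0.1881, 0.0327]
ee_rot: [-0.0, -0.003, 1.0, -0.0]
wrist_force: [0.0, -0.1, -1.2]
width: 0.0285
grip_force: 59.3
```

Call:
{"fn": "step_arm", "kwargs": {"motion": [[[0, 0, 0.001, 0], [0, 0, 0, 0]]]}}

```text
time_s: 8.85
tool_pos: [0.6168, 0.188, 0.0316]
ee_rot: [-0.0, -0.003, 1.0, -0.0]
wrist_force: [0.4, 0.2, -0.8]
width: 0.0286
grip_force: 59.3
```

Call:
{"fn": "step_arm", "kwargs": {"motion": [[[0, 0, 0.001, 0], [0, 0, 0, 0]]]}}

```text
time_s: 9.1
tool_pos: [0.6168, 0.188, 0.0306]
ee_rot: [-0.0, -0.003, 1.0, -0.0]
wrist_force: [0.6, -0.4, -1.2]
width: 0.0285
grip_force: 59.3
```

Call:
{"fn": "step_arm", "kwargs": {"motion": [[[0, 0, 0.001, 0], [0, 0, 0, 0]]]}}

```text
time_s: 9.35
tool_pos: [0.6169, 0.188, 0.0302]
ee_rot: [0.0, -0.003, 1.0, 0.0]
wrist_force: [-0.2, 0.3, 1.8]
width: 0.0284
grip_force: 59.6
```

Contact was at 0.030. I'll release, lift and go to bushing C.

Call:
{"fn": "step_arm", "kwargs": {"motion": [[[0, 0, 0, 0], [0, 0, 0, 0], [0, 0, 0, 0], [0, 0, -0.02, 0], [0, 0, -0.04, 0], [0, 0, -0.04, 0], [0.0186, -0.0483, 0, 0], [0.0186, -0.0483, 0, 0], [0.0186, -0.0483, 0, 0], [0.0186, -0.0483, 0, 0], [0.0186, -0.0483, 0, 0], [0.0186, -0.0483, 0, 0], [0.0186, -0.0483, 0, 0], [0.0186, -0.0483, 0, 0], [0.0186, -0.0483, 0, 0], [0, 0, 0, 0], [0, 0, 0, 0]]], "gripper": 65}}

```text
time_s: 11.48
tool_pos: [0.4517, -0.2475, 0.1297]
ee_rot: [0.0, -0.002, 1.0, 0.0]
wrist_force: [-0.8, -0.0, 0.5]
width: 0.0555
grip_force: 0.0
```

Run:
```python
from h import *
go([.4499,-.247,.030],90)
```

```text
t 11.47 pos [ 0.4517 -0.2475  0.1297] psi 90.3 z [ 0.  0. -1.] w 0.0555 gf 0.0 F [-0.8 -0.   0.5] -> d [0.0018 0.0005 0.0997] twist 0.005
```

Call:
{"fn": "step_arm", "kwargs": {"motion": [[[0.0018, 0, 0.04, 0.005], [0, 0, 0.04, 0], [0, 0, 0.018, 0], [0, 0, 0.001, 0], [0, 0, 0, 0], [0, 0, 0, 0]]]}}

```text
time_s: 12.22
tool_pos: [0.4511, -0.2477, 0.0319]
ee_rot: [0.001, -0.0, 1.0, -0.001]
wrist_force: [-0.4, 0.1, -0.2]
width: 0.0555
grip_force: 0.0
```

Call:
{"fn": "step_arm", "kwargs": {"motion": [[[0, 0, 0, 0], [0, 0, 0, 0], [0, 0, 0, 0], [0, 0, 0, 0], [0, 0, 0, 0], [0, 0, 0, 0]]], "gripper": 0}}

```text
time_s: 12.98
tool_pos: [0.4506, -0.2479, 0.0317]
ee_rot: [0.001, -0.0, 1.0, -0.0]
wrist_force: [-0.7, 0.6, 4.9]
width: 0.0286
grip_force: 59.0
```

Call:
{"fn": "step_arm", "kwargs": {"motion": [[[0, 0, -0.02, 0], [0, 0, -0.04, 0], [0, 0, -0.04, 0], [-0.0012, 0.0214, 0, 0], [-0.0023, 0.0429, 0, 0], [-0.0023, 0.0429, 0, 0], [-0.0023, 0.0429, 0, 0], [-0.0023, 0.0429, 0, 0], [-0.0023, 0.0429, 0, 0], [-0.0023, 0.0429, 0, 0], [-0.0023, 0.0429, 0, 0], [-0.0023, 0.0429, 0, 0], [-0.0023, 0.0429, 0, 0], [-0.0012, 0.0214, 0, 0], [0, 0, 0.03, 0], [0, 0, 0.04, 0], [0, 0, 0.02, 0], [0, 0, 0.003, 0], [0, 0, 0, 0], [0, 0, 0, 0]]]}}

```text
time_s: 15.48
tool_pos: [0.474, 0.1816, 0.0389]
ee_rot: [0.001, -0.0, 1.0, 0.0]
wrist_force: [0.3, -0.1, -0.2]
width: 0.0283
grip_force: 59.3
```

Run:
```python
from h import *
go([.474,.181,.032],90)
```

```text
t 15.47 pos [0.474  0.1816 0.0389] psi 90.0 z [ 0.002  0.001 -1.   ] w 0.0283 gf 59.32109355926514 F [ 0.3 -0.1 -0.2] -> d [-0.     -0.0006  0.0069] twist 0.0
```

Call:
{"fn": "step_arm", "kwargs": {"motion": [[[0, 0, 0.004, 0], [0, 0, 0.0015, 0], [0, 0, 0, 0], [0, 0, 0, 0]]]}}

```text
time_s: 15.98
tool_pos: [0.473, 0.1813, 0.0322]
ee_rot: [0.0, -0.0, 1.0, 0.0]
wrist_force: [-0.4, -0.9, -0.9]
width: 0.0283
grip_force: 59.3
```

Call:
{"fn": "step_arm", "kwargs": {"motion": [[[0, 0, 0.001, 0], [0, 0, 0, 0]]]}}

```text
time_s: 16.23
tool_pos: [0.4731, 0.1814, 0.0317]
ee_rot: [0.0, -0.0, 1.0, 0.0]
wrist_force: [-1.4, -0.3, 4.0]
width: 0.0286
grip_force: 59.7
```

Call:
{"fn": "step_arm", "kwargs": {"motion": [[[0, 0, 0, 0], [0, 0, 0, 0], [0, 0, 0, 0], [0, 0, -0.02, 0], [0, 0, -0.04, 0], [0, 0, -0.04, 0], [-0.0143, -0.0462, 0, 0], [-0.0143, -0.0462, 0, 0], [-0.0143, -0.0462, 0, 0], [-0.0143, -0.0462, 0, 0], [-0.0143, -0.0462, 0, 0], [-0.0143, -0.0462, 0, 0], [-0.0143, -0.0462, 0, 0], [-0.0143, -0.0462, 0, 0], [0, 0, 0, -0.119], [0, 0, 0, 0], [0, 0, 0, 0]]], "gripper": 70}}

```text
time_s: 18.35
tool_pos: [0.5872, -0.1877, 0.131]
ee_rot: [-0.0, -0.059, 0.998, 0.0]
wrist_force: [0.4, -0.5, 0.0]
width: 0.0596
grip_force: 0.0
```

Run:
```python
from h import *
go([.5871,-.188,.030],96.8)
info=bot.camera_info('wrist'); im=shot('wrist','w3')
im=im[:,:,::-1].copy()
from fit import cyl,box
def ov(P,x,y,a):
    for Q in P:
        cs,sn=np.cos(a),np.sin(a); W=Q@np.array([[cs,sn,0],[-sn,cs,0],[0,0,1]])+[x,y,0]
        cv2.polylines(im,[cv2.convexHull(np.array([proj('wrist',w,info) for w in W]).astype(np.int32))],True,(0,0,255),1)
ov([cyl(.0208,.0339,.034,6)],.5871,-.187,.118)
for x,y,a in((.4474,-.3665,2.6963),(.5962,-.3206,2.9377)): ov([box(.05,.03,.04)],x,y,a)
cv2.imwrite('pics/w3o.png',im)
```

```text
t 18.35 pos [ 0.5872 -0.1877  0.131 ] psi 96.8 z [-0.001  0.    -1.   ] w 0.0596 gf 0.0 F [ 0.4 -0.5  0. ] -> d [ 1.00e-04 -3.00e-04  1.01e-01] twist -0.0
```

View pics/w3o.png

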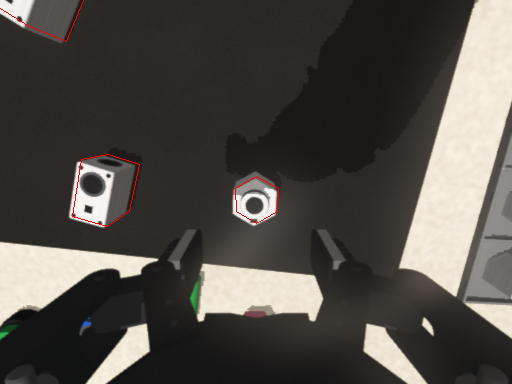

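The hex is at (255,202) with its flats facing the fingers. Block B's outline also fits, with the same 2 px bias.

Call:
{"fn": "step_arm", "kwargs": {"motion": [[[0, 0, 0.04, 0], [0, 0, 0.04, 0], [0, 0, 0.02, 0], [0, 0, 0.002, 0], [0, 0, 0, 0], [0, 0, 0, 0]]]}}

```text
time_s: 19.15
tool_pos: [0.5886, -0.1884, 0.0309]
ee_rot: [0.001, -0.06, 0.998, -0.001]
wrist_force: [-0.1, 0.7, 0.8]
width: 0.0596
grip_force: 0.0
```

Call:
{"fn": "step_arm", "kwargs": {"motion": [[[0, 0, 0, 0], [0, 0, 0, 0], [0, 0, 0, 0], [0, 0, 0, 0], [0, 0, 0, 0], [0, 0, 0, 0]]], "gripper": 0}}

```text
time_s: 19.9
tool_pos: [0.5884, -0.1886, 0.0306]
ee_rot: [0.001, -0.06, 0.998, -0.0]
wrist_force: [-0.4, 0.3, 6.5]
width: 0.0349
grip_force: 61.2
```

Call:
{"fn": "step_arm", "kwargs": {"motion": [[[0, 0, -0.02, 0], [0, 0, -0.04, 0], [0, 0, -0.04, 0.06], [0, 0, 0, 0.059], [0.0063, 0.0182, 0, 0], [0.0125, 0.0364, 0, 0], [0.0125, 0.0364, 0, 0], [0.0125, 0.0364, 0, 0], [0.0125, 0.0364, 0, 0], [0.0125, 0.0364, 0, 0], [0.0125, 0.0364, 0, 0], [0.0063, 0.0182, 0, 0], [0, 0, 0.03, 0], [0, 0, 0.04, 0], [0, 0, 0.02, 0], [0, 0, 0.004, 0], [0, 0, 0, 0], [0, 0, 0, 0]]]}}

```text
time_s: 22.15
tool_pos: [0.5007, 0.0666, 0.0363]
ee_rot: [0.001, -0.0, 1.0, 0.0]
wrist_force: [-0.1, -0.1, -0.9]
width: 0.0348
grip_force: 60.5
```

Call:
{"fn": "step_arm", "kwargs": {"motion": [[[0, 0, 0.003, 0], [0, 0, 0.001, 0], [0, 0, 0, 0], [0, 0, 0, 0]]]}}

```text
time_s: 22.65
tool_pos: [0.4998, 0.0665, 0.0313]
ee_rot: [0.0, -0.0, 1.0, 0.0]
wrist_force: [0.1, 0.7, -0.1]
width: 0.0347
grip_force: 60.5
```

Call:
{"fn": "step_arm", "kwargs": {"motion": [[[0, 0, 0.001, 0], [0, 0, 0, 0]]]}}

```text
time_s: 22.9
tool_pos: [0.4999, 0.0665, 0.0306]
ee_rot: [0.0, -0.0, 1.0, 0.0]
wrist_force: [-0.8, -0.5, 3.3]
width: 0.0349
grip_force: 60.9
```

Call:
{"fn": "step_arm", "kwargs": {"motion": [[[0, 0, 0, 0], [0, 0, 0, 0], [0, 0, 0, 0], [0, 0, -0.02, 0], [0, 0, -0.04, 0], [0, 0, -0.04, 0], [-0.012, -0.0486, 0, 0], [-0.012, -0.0486, 0, 0], [-0.012, -0.0486, 0, 0], [-0.012, -0.0486, 0, 0], [-0.012, -0.0486, 0, 0], [-0.012, -0.0486, 0, 0], [-0.012, -0.0486, 0, 0], [-0.012, -0.0486, 0, 0], [0, 0, 0, 0.102], [0, 0, 0, 0.102], [0, 0, 0, 0], [0, 0, 0, 0]]], "gripper": 70}}

```text
time_s: 25.15
tool_pos: [0.5958, -0.322, 0.1301]
ee_rot: [-0.0, 0.101, 0.995, 0.0]
wrist_force: [-0.8, 0.5, -0.7]
width: 0.0593
grip_force: 0.0
```

Run:
```python
from h import *
go([.5962,-.322,.030],78.3)
```

```text
t 25.15 pos [ 0.5958 -0.322   0.1301] psi 78.4 z [-0.  0. -1.] w 0.0593 gf 0.0 F [-0.8  0.5 -0.7] -> d [-4.000e-04  1.000e-04  1.001e-01] twist 0.002
```

Call:
{"fn": "step_arm", "kwargs": {"motion": [[[0, 0, 0.04, 0], [0, 0, 0.04, 0], [0, 0, 0.019, 0], [0, 0, 0.001, 0], [0, 0, 0, 0], [0, 0, 0, 0]]]}}

```text
time_s: 25.9
tool_pos: [0.5972, -0.3229, 0.0324]
ee_rot: [0.002, 0.102, 0.995, -0.001]
wrist_force: [-0.5, -0.5, -0.1]
width: 0.0597
grip_force: 0.0
```

Call:
{"fn": "step_arm", "kwargs": {"motion": [[[0, 0, 0, 0], [0, 0, 0, 0], [0, 0, 0, 0], [0, 0, 0, 0], [0, 0, 0, 0], [0, 0, 0, 0]]], "gripper": 0}}

```text
time_s: 26.65
tool_pos: [0.5965, -0.3226, 0.0313]
ee_rot: [0.001, 0.102, 0.995, -0.0]
wrist_force: [-0.6, 0.7, 5.2]
width: 0.0291
grip_force: 60.0
```

Call:
{"fn": "step_arm", "kwargs": {"motion": [[[0, 0, -0.02, 0], [0, 0, -0.04, 0], [0, 0, -0.04, -0.102], [0, 0, 0, -0.102], [-0.0004, 0.0219, 0, 0], [-0.0008, 0.0437, 0, 0], [-0.0008, 0.0437, 0, 0], [-0.0008, 0.0437, 0, 0], [-0.0008, 0.0437, 0, 0], [-0.0008, 0.0437, 0, 0], [-0.0008, 0.0437, 0, 0], [-0.0008, 0.0437, 0, 0], [-0.0008, 0.0437, 0, 0], [-0.0008, 0.0437, 0, 0], [-0.0008, 0.0437, 0, 0], [-0.0008, 0.0437, 0, 0], [-0.0008, 0.0437, 0, 0], [-0.0008, 0.0437, 0, 0], [-0.0004, 0.0219, 0, 0], [0, 0, 0, 0]]]}}

```text
time_s: 29.15
tool_pos: [0.6055, 0.2912, 0.1289]
ee_rot: [-0.001, -0.001, 1.0, -0.001]
wrist_force: [-0.3, -1.7, -0.9]
width: 0.0291
grip_force: 59.5
```

Call:
{"fn": "step_arm", "kwargs": {"motion": [[[0, 0, 0.03, 0], [0, 0, 0.04, 0], [0, 0, 0.02, 0], [0, 0, 0.004, 0], [0, 0, 0, 0], [0, 0, 0, 0]]]}}

```text
time_s: 29.9
tool_pos: [0.608, 0.2897, 0.0379]
ee_rot: [0.001, 0.0, 1.0, 0.001]
wrist_force: [-0.1, -0.0, -0.9]
width: 0.029
grip_force: 59.5
```

Run:
```python
from h import *
go([.608,.289,.032],89.5)
```

```text
t 29.9 pos [0.608  0.2897 0.0379] psi 90.0 z [ 0.003  0.001 -1.   ] w 0.029 gf 59.47893261909485 F [-0.1 -0.  -0.9] -> d [ 0.     -0.0007  0.0059] twist 0.008
```

Call:
{"fn": "step_arm", "kwargs": {"motion": [[[0, 0, 0.004, 0], [0, 0, 0.001, 0], [0, 0, 0, 0], [0, 0, 0, 0]]]}}

```text
time_s: 30.4
tool_pos: [0.607, 0.2898, 0.0314]
ee_rot: [0.0, -0.0, 1.0, 0.0]
wrist_force: [0.2, 0.6, 0.7]
width: 0.0291
grip_force: 59.6
```

Call:
{"fn": "step_arm", "kwargs": {"motion": [[[0, 0, 0.001, 0], [0, 0, 0, 0]]]}}

```text
time_s: 30.65
tool_pos: [0.6069, 0.2898, 0.0313]
ee_rot: [0.0, -0.0, 1.0, 0.0]
wrist_force: [-2.4, -0.6, 4.8]
width: 0.0289
grip_force: 60.4
```

Call:
{"fn": "step_arm", "kwargs": {"motion": [[[0, 0, 0, 0], [0, 0, 0, 0], [0, 0, 0, 0], [0, 0, -0.02, 0], [0, 0, -0.04, 0], [0, 0, -0.04, 0], [0.0123, -0.0506, 0, 0], [0.0123, -0.0506, 0, 0], [0.0123, -0.0506, 0, 0], [0.0123, -0.0506, 0, 0], [0.0123, -0.0506, 0, 0], [0.0123, -0.0506, 0, 0], [0.0123, -0.0506, 0, 0], [0.0123, -0.0506, 0, 0], [0.0123, -0.0506, 0, 0], [0.0123, -0.0506, 0, 0], [0.0123, -0.0506, 0, 0], [0.0123, -0.0506, 0, 0], [0.0123, -0.0506, 0, 0]]], "gripper": 70}}

```text
time_s: 33.02
tool_pos: [0.4466, -0.3699, 0.1302]
ee_rot: [0.0, -0.0, 1.0, -0.0]
wrist_force: [0.8, 0.2, 0.3]
width: 0.0598
grip_force: 0.0
```

Call:
{"fn": "step_arm", "kwargs": {"motion": [[[0, 0, 0, 0.148], [0, 0, 0, 0.148], [0, 0, 0, 0.149], [0, 0, 0, 0], [0, 0, 0, 0]]]}}

```text
time_s: 33.65
tool_pos: [0.4471, -0.3682, 0.1302]
ee_rot: [-0.0, 0.22, 0.976, -0.0]
wrist_force: [0.4, -0.1, 0.5]
width: 0.0599
grip_force: 0.0
```

Run:
```python
from h import *
go([.4474,-.368,.030],64.5)
```

```text
t 33.65 pos [ 0.4471 -0.3682  0.1302] psi 64.6 z [-0. -0. -1.] w 0.0599 gf 0.0 F [ 0.4 -0.1  0.5] -> d [-0.0002  0.0003  0.1002] twist 0.002
```

Call:
{"fn": "step_arm", "kwargs": {"motion": [[[0, 0, 0.04, 0], [0, 0, 0.04, 0], [0, 0, 0.019, 0], [0, 0, 0.001, 0], [0, 0, 0, 0], [0, 0, 0, 0]]]}}

```text
time_s: 34.4
tool_pos: [0.4481, -0.3689, 0.0317]
ee_rot: [0.001, 0.22, 0.975, -0.001]
wrist_force: [1.7, 0.9, -0.3]
width: 0.0597
grip_force: 0.0
```

Call:
{"fn": "step_arm", "kwargs": {"motion": [[[0, 0, 0, 0], [0, 0, 0, 0], [0, 0, 0, 0], [0, 0, 0, 0], [0, 0, 0, 0], [0, 0, 0, 0]]], "gripper": 0}}

```text
time_s: 35.15
tool_pos: [0.4477, -0.3686, 0.0312]
ee_rot: [0.001, 0.221, 0.975, -0.0]
wrist_force: [0.0, 1.1, 5.7]
width: 0.0292
grip_force: 60.0
```

Call:
{"fn": "step_arm", "kwargs": {"motion": [[[0, 0, -0.02, 0], [0, 0, -0.04, -0.148], [0, 0, -0.04, -0.148], [0, 0, 0, -0.149], [-0.003, 0.022, 0, 0], [-0.006, 0.0439, 0, 0], [-0.006, 0.0439, 0, 0], [-0.006, 0.0439, 0, 0], [-0.006, 0.0439, 0, 0], [-0.006, 0.0439, 0, 0], [-0.006, 0.0439, 0, 0], [-0.006, 0.0439, 0, 0], [-0.006, 0.0439, 0, 0], [-0.006, 0.0439, 0, 0], [-0.006, 0.0439, 0, 0], [-0.006, 0.0439, 0, 0], [-0.006, 0.0439, 0, 0], [-0.006, 0.0439, 0, 0], [-0.006, 0.0439, 0, 0], [-0.003, 0.022, 0, 0]]]}}

```text
time_s: 37.65
tool_pos: [0.535, 0.2931, 0.1286]
ee_rot: [-0.001, -0.001, 1.0, -0.0]
wrist_force: [0.3, -0.0, -0.6]
width: 0.0293
grip_force: 59.6
```

Call:
{"fn": "step_arm", "kwargs": {"motion": [[[0, 0, 0, 0], [0, 0, 0.03, 0], [0, 0, 0.04, 0], [0, 0, 0.02, 0], [0, 0, 0.004, 0], [0, 0, 0, 0], [0, 0, 0, 0]]]}}

```text
time_s: 38.52
tool_pos: [0.5378, 0.2907, 0.0376]
ee_rot: [0.001, 0.0, 1.0, 0.001]
wrist_force: [-0.0, 0.2, -1.3]
width: 0.029
grip_force: 59.6
```

Run:
```python
from h import *
go([.537,.29,.032],89.5)
```

```text
t 38.52 pos [0.5378 0.2907 0.0376] psi 90.0 z [ 0.002  0.001 -1.   ] w 0.029 gf 59.60684895515442 F [-0.   0.2 -1.3] -> d [ 0.0008 -0.0007  0.0056] twist 0.008
```

Call:
{"fn": "step_arm", "kwargs": {"motion": [[[0, 0, 0.004, 0], [0, 0, 0.001, 0], [0, 0, 0, 0], [0, 0, 0, 0]]]}}

```text
time_s: 39.02
tool_pos: [0.537, 0.2905, 0.0313]
ee_rot: [0.0, -0.0, 1.0, 0.0]
wrist_force: [0.4, 1.0, -1.7]
width: 0.0292
grip_force: 59.6
```

Call:
{"fn": "step_arm", "kwargs": {"motion": [[[0, 0, 0.001, 0], [0, 0, 0, 0]]]}}

```text
time_s: 39.28
tool_pos: [0.537, 0.2905, 0.0312]
ee_rot: [0.0, -0.0, 1.0, 0.0]
wrist_force: [-2.1, -0.7, 5.6]
width: 0.0296
grip_force: 60.5
```

Contact again. I'll release, lift clear and back off for a look.

Call:
{"fn": "step_arm", "kwargs": {"motion": [[[0, 0, 0, 0], [0, 0, 0, 0], [0, 0, 0, 0], [0, 0, -0.02, 0], [0, 0, -0.04, 0], [0, 0, -0.05, 0], [0, 0, -0.05, 0], [0.04, 0, -0.04, 0], [0.05, 0, 0, 0], [0.05, 0, 0, 0], [0.03, 0, 0, 0], [0, 0, 0, 0], [0, 0, 0, 0]]], "gripper": 70}}

```text
time_s: 40.9
tool_pos: [0.3677, 0.2907, 0.2305]
ee_rot: [0.001, -0.0, 1.0, 0.0]
wrist_force: [-0.9, -0.2, 0.3]
width: 0.0596
grip_force: 0.0
```

Run:
```python
from fit import *
go([.4,.29,.2])
ims={}
for c in('scene','side'):
    i=bot.camera_info(c); im=cv2.resize(shot(c,c+'9')[:,:,::-1],None,fx=S,fy=S,interpolation=cv2.INTER_CUBIC)
    for k,p in(('block',(.537,.2896,0)),('block',(.608,.289,0)),('bush',(.616,.187,0)),('bush',(.474,.181,0)),('hex',(.5007,.0665,.06))):
        cs,_=cv2.findContours(render(k,p,c,i,.003),cv2.RETR_EXTERNAL,cv2.CHAIN_APPROX_NONE); cv2.drawContours(im,cs,-1,(0,0,255),1)
    ims[c]=im
a=ims['scene'][80*S:200*S,215*S:355*S]; b=ims['side'][140*S:260*S,165*S:330*S]
cv2.imwrite('pics/f.png',np.hstack([cv2.resize(a,(400,400)),cv2.resize(b,(400,400))]))
```

```text
t 40.9 pos [0.3677 0.2907 0.2305] psi 90.0 z [ 0.001  0.001 -1.   ] w 0.0596 gf 0.0 F [-0.9 -0.2  0.3] -> d [-0.0323 -0.0008  0.0305] twist None
```

View pics/f.png

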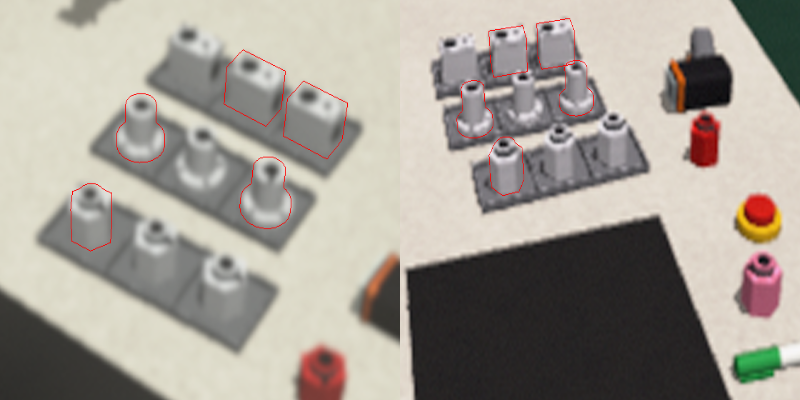

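All five parts stand upright in their cells, inside the expected outlines, and the reader and emergency stop are untouched.

```bash
python3 -c "
from plant import bot
print(bot.hand_in())"
```

```text
the job is handed in; nothing more can be done
None
```

All five parts are packed upright in the empty cells of their own trays and the job is handed in. It took about 41 s of the 128 s; the hand-in returned no verdict, but the final camera check showed every part in its cell.

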